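# Strip a desk fan for cleaning: left-hand wing nut off, parts sorted

## Robot

A 6-joint arm with a two-finger parallel gripper is mounted at the origin on the work surface; the furniture and walls round the work are solid. World frame = base frame: x ahead of the robot, y to its left, z up, the work surface at z = 0. Lengths are in m, angles in rad, forces in N, time in s.
With the tool pointing down it reaches from about 0.4 to 0.825 m from the base axis. Payload 7 kg.
Tool frame: the origin (TCP) lies midway between the tips of the shut fingers; the grasp point (between the pads) lies 19 mm behind it; z points along the fingers, x is the direction in which the jaws open and shut, and the axes are right-handed (so a half turn about z gives the same grasp; the last joint's range is limited). The gripper opens to 88 mm and grips with 3 to 60 N. Pads are 19 mm wide; open, the fingers measure 130 mm over their backs; the gripper's body (78 mm by 193 mm) begins 47 mm behind the grasp point.
Start: joints at [1.431, 0.359, 0.012, 0, -1.224, -0.288], TCP at [0.28, 0.614, 0.227] pointing down, gripper open.
Joint ranges: [-3.07, 3.07], [-1.43, 2.12], [-1.02, 1.25], [-3.03, 1.67], [-3.05, -0], [-3.03, 3.03]. Speed limits (rad/s): [2.39, 2.39, 3.01, 3.14, 3.14, 3.14].

## Interface

Orientations are given as [roll, pitch, yaw] about the fixed x, y, z axes, in that order (R = Rz(yaw) Ry(pitch) Rx(roll)).
In Python, from station import arm, viewer, ticket gives the robot as it stands. The module is installed in compiled form; this text tells all that it offers.
- The arm moves only by the tool step_arm, never from a script. Its argument "targets" is a list of rows, each a list of 3 entries, a list of its own where there are three numbers: the shift along the tool's x, y, z in m, then the turn, a rotation vector about the tool's x, y, z in degrees, then the opening, from -1 (shut) to 1 (fully open), so that 0 is half open. A call has exactly 8 rows; each row shifts and turns the commanded pose from where the row before left it, along the tool's axes as they then stand; what a row does not reach is not made up. A row lasts 1/10 s, in which the tool goes at most 50 mm and 8.59 degrees, less where a joint would pass 70% of its speed; a pose out of reach is approached as far as the arm can. A call is refused whole if a number of a shift passes 0.05 or a number of a turn 8.59, either way. A call with a gripper value outside its range is refused whole. The fingers move at their own pace and stop on an object; "grip_force" is the grip in N (left out, the last holds). Time passes only in rows, so rows that do not move let the fingers close, or fill a call up. It gives the time, the measured TCP pose, the force and the opening at its end, in the units of the state.
- arm.get_state(): the state, without advancing time (a new reading comes with each control period).
- viewer.grab_frame(name): name is "side" or "top" or "wrist"; returns (picture, depth): 420x560x3 uint8, red, green, blue; 420x560 float32, m along the optical axis (not along the pixel's ray), 0 where there is no reading.
- viewer.calibration(name): a dict with "fov_y" (degrees; the focal length in pixels is half the picture's height over the tangent of half this angle, whatever the lens; pixels are square), "cx", "cy" (the principal point, pixels), "world_to_cam" (4x4, takes a point from world to camera coordinates); the wrist camera has in their place "tool_from_camera" (4x4, takes a point from camera to tool coordinates, whose origin is the TCP and whose axes are the tool frame's). Camera axes: x right, y up, looking along -z (the intrinsics and any distortion apply to the point x, -y, -z); pixel columns grow to the right and rows downward; lengths in m; the calibration is good to about 2 mm. A picture is of the moment at which its call begins: read the wrist's pose just before it. calibration takes no time and is no camera call.
- ticket.job_done(): hands the job in, once; it reports no verdict.
The state is a dict: "t": time; "q": joint angles; "qd": joint speeds; "joint_efforts": joint torques, N m; "eef_pos": TCP position; "ee_rot": TCP orientation; "force": force on the tool from outside, world axes, zero at the start; "moment": the same for the moment, N m; "width": finger opening in m.
Only numpy, scipy, OpenCV 4.12 (cv2) and the standard library are available. Lean on these libraries where they do the work, as an engineer would, in place of code of your own. Each camera call takes 0.05 s, during which the arm holds its last target.

## Task

The desk fan is due for a wash. Spin off the wing nut that holds its blade wheel (it has a left-hand thread, so it comes undone clockwise; do not wrench it down tighter) and put the nut in the open card tin, then draw the blade wheel straight up off the shaft and set it down flat in the white tray without dropping it. Leave everything else on the desk where it is.

Things in the scene. Friction and masses are not known exactly. Their poses are not given: they have to be found in the camera images.
- fan: White desk fan, fixed, head tipped to face straight up, front guard off. Origin: on the desk under the middle of its round foot (radius 62 mm); z up along the shaft, which stands on this axis and does not turn. Heights above the desk: rim of the wire rear guard 103 mm (radius 79 mm), shoulder that carries the blade wheel 82 mm, square drive (18 mm wide) up to 110 mm.
- shaft_tip (a point): Top end of the fan's shaft, on its axis, 160.5 mm above the desk. Above the square drive the shaft is a 10 mm rod; up to 139 mm above the desk it carries a coarse LEFT-HAND thread (outer radius 8.7 mm, lead 7 mm a turn), the rest is plain, 7.6 mm thick for the last 6 mm.
- wing_nut: Black plastic butterfly nut, screwed home on the blade wheel's hub. Origin: centre of its underside (118 mm above the desk while home); z up, x along its wings. Barrel of radius 17 mm at the foot, 14 mm above, up to 23 mm; then only boss and wings. 46 mm tall. Left-hand thread: clockwise seen from above loosens it, and it climbs 7 mm a turn. Turned the other way it jams at once. 35 g.
- nut_wings (a point): Middle of the nut's boss, on its axis, 36 mm over its underside. Axes as the nut's. Boss with flat sides, 18 mm (x) by 16 mm (y), from 23 to 46 mm over the underside; its two wings stand out along x, 8 mm thick (y), 66 mm from end to end, 22 to 46 mm high, with rounded ends. A fingertip can push a wing round; the flat sides can be pinched.
- blade_wheel: Grey fan wheel with five blades, 121 mm in diameter, on the shaft's square drive under the nut (it cannot turn there; 0.9 mm play all round). Origin: centre of its underside (82 mm above the desk while on the shaft); z up. Hub 40 mm in diameter, 36 mm tall; blades between 1 and 15 mm over the origin, so the hub can be gripped from 16 to 36 mm. 80 mm straight up clears the shaft. 55 to 90 g.
- wash_tray: Shallow square open tray of white plastic, fixed, 176 mm outside, 168 mm inside, floor 4 mm above the desk, rim 35 mm above it. Origin: centre of its underside; x and y along its sides.
- card_tin: Small dark enamelled tin, fixed, 84 x 116 x 43 mm. Origin: centre of its underside; y along its long side. Its lid is hinged on the +x side and leans back past upright, its edge about 115 mm above the desk. Inside 70 mm (x) by 108 mm (y); a bundle of cards fills it up to 16 mm above the desk; walls 40 mm high.
- nut_thread (a point): Lowest point of the nut's inner thread, inside the barrel. About two turns free it from the shaft's thread: more than a wrist turns in one grasp. Until then a pull only jams it; a gentle pull tells whether it has let go. Free, it sits loose on the plain end of the shaft, comes up with almost no force and needs another 30 mm to clear the tip; after three turns it leans over.
- eraser: bystander: small eraser 21 x 46 x 13 mm beside the printer; origin at the centre of its underside
- marker_teal: bystander: marker pen 124 mm long lying along the left edge of the desk; origin at the centre of its underside
- clip_b: bystander: small binder clip 28 mm tall beyond the tin; origin at the centre of its underside
- stapler: bystander: stapler 128 mm long beyond the tin; origin at the centre of its underside

How it is judged:
By the outcome, as a careful person would: the job done as asked, in the order asked, and still so for the second after the job is handed in, with the robot touching nothing.
It also fails if it takes over 72 s, if anything falls off the work surface, if the arm or the gripper's body presses on something with over 40 N, if the wrist force passes 120 N, or if a joint passes its speed limit or range.

## Working session

There is one attempt and no reset: what is moved stays moved. The work goes in short steps, Python scripts to look and compute and a tool call to move; the robot and the scene stay as the last step left them, time stands still between calls to the robot, and variables do not carry over. Pictures are saved under pics/ and viewed, and the job is handed in when it is done.

Besides the shell and the picture viewer there is one more tool, called after "Emit:" as name(argument=value, ...) on one line, values as JSON. step_arm: Moves the arm, as the interface text tells. Its arguments: {"type":"object","properties":{"targets":{"type":"array"},"grip_force":{"type":"number"}},"required":["targets"]}

```bash
mkdir -p pics; ls; cat > h.py <<'E'
import numpy as np, cv2
from station import arm, viewer, ticket
from scipy.spatial.transform import Rotation as R
def save(name,fn):
    im,d=viewer.grab_frame(name)
    cv2.imwrite(f'pics/{fn}.png',cv2.cvtColor(im,cv2.COLOR_RGB2BGR)); np.savez(f'pics/{fn}.npz',im=im,d=d)
    return im,d
E
python3 - <<'E'
from h import *
s=arm.get_state(); print(s)
for n in ['side','top','wrist']:
    c=viewer.calibration(n); print(n,c)
    save(n,n+'0')
E
```

```text
pics
{'t': 0.0, 'q': array([ 1.43107932e+00,  3.59395964e-01,  1.10578545e-02, -3.75743652e-04,
       -1.22412374e+00, -2.88138043e-01]), 'qd': array([ 0.0002353 , -0.00121905,  0.00106019, -0.00042014, -0.00141693,
       -0.00043639]), 'joint_efforts': array([ 2.62803725e-03, -5.82729685e+01,  2.93050289e+01,  6.99738890e+00,
        6.93943395e-03, -1.58527764e-04]), 'eef_pos': array([0.27985869, 0.61369687, 0.22561178]), 'ee_rot': array([-3.14145798e+00, -1.69724605e-03, -1.99877945e+00]), 'force': array([0.83121006, 0.069933  , 1.53965518]), 'moment': array([-0.01059959, -0.0406192 ,  0.0574753 ]), 'width': 0.08764200312107417}
side {'fov_y': 49.37738346904159, 'cx': 275.74737822044153, 'cy': 209.16383633744556, 'world_to_cam': array([[-0.89334754, -0.44935458,  0.00326072,  0.54178932],
       [ 0.2288899 , -0.4487804 ,  0.86383191, -0.24281138],
       [-0.38670348,  0.77244846,  0.50376959, -0.65200436],
       [ 0.        ,  0.        ,  0.        ,  1.        ]])}
top {'fov_y': 56.670303260541445, 'cx': 273.60195088513035, 'cy': 208.7565277899659, 'world_to_cam': array([[ 0.01185512, -0.99944944,  0.0309882 , -0.04221161],
       [ 0.99084382,  0.01590999,  0.13407235, -0.6363271 ],
       [-0.13449156,  0.02911502,  0.99048692, -0.90635235],
       [ 0.        ,  0.        ,  0.        ,  1.        ]])}
wrist {'fov_y': 70.96916186847557, 'cx': 283.6054744520275, 'cy': 206.64810637231406, 'tool_from_camera': array([[ 9.99999888e-01, -3.64030248e-04, -3.01758603e-04,
         3.20455437e-04],
       [-4.36077509e-04, -9.56739491e-01, -2.90945625e-01,
        -7.98094493e-02],
       [-1.82791364e-04,  2.90945724e-01, -9.56739543e-01,
        -1.58527816e-01],
       [ 0.00000000e+00,  0.00000000e+00,  0.00000000e+00,
         1.00000000e+00]])}
```

View pics/side0.png

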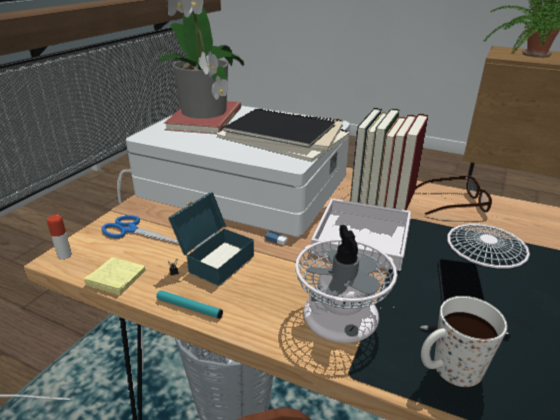

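View pics/top0.png

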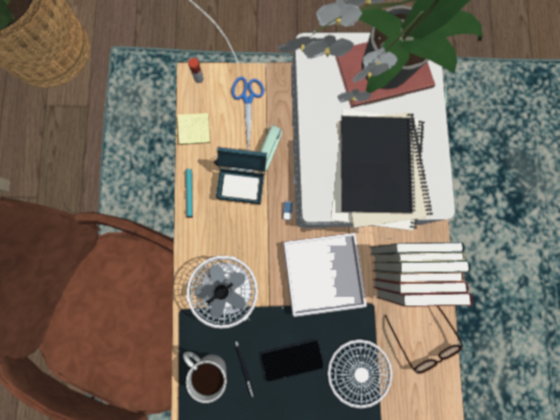

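View pics/wrist0.png

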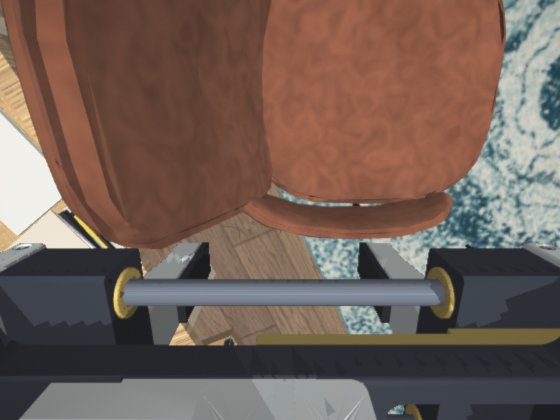

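The top view shows the fan at about (222,291) with a black nut in its middle, the tray at (325,275), the tin at (241,187) with its lid towards +x, and the eraser at (287,210). Next I'll measure these positions.

```bash
cat >> h.py <<'E'
def K(n):
    c=viewer.calibration(n); f=210/np.tan(np.radians(c['fov_y']/2)); return f,c['cx'],c['cy'],c
def T_wc(n,pose=None):
    f,cx,cy,c=K(n)
    if n!='wrist': return np.linalg.inv(c['world_to_cam'])
    s=pose; T=np.eye(4); T[:3,:3]=R.from_euler('xyz',s['ee_rot']).as_matrix(); T[:3,3]=s['eef_pos']
    return T@c['tool_from_camera']
def cloud(n,d,pose=None):
    f,cx,cy,c=K(n); v,u=np.mgrid[0:420,0:560]
    P=np.stack([(u-cx)/f*d,-(v-cy)/f*d,-d],-1); T=T_wc(n,pose)
    W=P@T[:3,:3].T+T[:3,3]; W[d<=0]=np.nan; return W
def ray(n,u,v,z,pose=None):
    f,cx,cy,c=K(n); T=T_wc(n,pose); r=T[:3,:3]@np.array([(u-cx)/f,-(v-cy)/f,-1]); o=T[:3,3]
    return o+r*(z-o[2])/r[2]
E
python3 - <<'E'
from h import *
for n in ['top','side']:
    a=np.load(f'pics/{n}0.npz'); W=cloud(n,a['d']); np.save(f'pics/{n}0W.npy',W)
    print(n)
W=np.load('pics/top0W.npy'); im=np.load('pics/top0.npz')['im']
print('desk z',np.nanmedian(W[240:260,260:275,2]), (W[380:400,260:300,2]).mean())
# black nut near the fan
hsv=cv2.cvtColor(im,cv2.COLOR_RGB2HSV)
m=((im.max(2)<60)&(np.abs(W[...,2]-0.16)<0.03)); m[:250]=0;m[340:]=0;m[:,:180]=0;m[:,265:]=0
P=W[m]; print('nut',m.sum(),P.mean(0),P.min(0),P.max(0)); 
c=P[:,:2].mean(0); _,S,V=np.linalg.svd(P[:,:2]-c); print(S,V,np.degrees(np.arctan2(V[0,1],V[0,0])))
big=cv2.resize(im[150:330,170:370],None,fx=4,fy=4,interpolation=cv2.INTER_CUBIC)[:,:,::-1]
cv2.imwrite('pics/topcrop.png',big[:,:800][:600])
a=np.load('pics/side0.npz')['im'][170:360,160:430]
cv2.imwrite('pics/sidecrop.png',cv2.resize(a,None,fx=2.9,fy=2.9,interpolation=cv2.INTER_CUBIC)[:,:,::-1])
# tray rim: white at z 0.03..0.04
for nm,(r0,r1,c0,c1),(zl,zh) in [('tray',(225,325,270,375),(0.028,0.04)),('traylow',(225,325,270,375),(-.003,0.012)),('tin',(165,210,205,275),(0.035,0.05)),('lid',(140,210,205,275),(0.08,0.125)),('guard',(250,335,180,262),(0.095,0.11))]:
    w=W[r0:r1,c0:c1]; mm=(w[...,2]>zl)&(w[...,2]<zh); Q=w[mm]; rc=cv2.minAreaRect(Q[:,:2].astype(np.float32)*1000); print(nm,len(Q),Q.min(0),Q.max(0),rc)
E
```

```text
top
side
desk z -6.0540071712467114e-05 nan
nut 192 [0.44463852 0.07987681 0.15580876] [0.42525704 0.05648572 0.13234356] [0.46215934 0.10463453 0.16664492]
[0.17120349 0.08581437] [[-0.6091607   0.79304681]
 [ 0.79304681  0.6091607 ]] 127.52884093853648
tray 745 [ 0.38363557 -0.28195925  0.02806155] [ 0.60210557 -0.05991105  0.0399703 ] ((496.3807067871094, -174.05123901367188), (214.9311981201172, 221.5439453125), 3.4156768321990967)
traylow 9150 [ 0.35716835 -0.29217249 -0.00299716] [ 0.60239895 -0.02593954  0.01196338] ((480.26519775390625, -159.88436889648438), (244.75479125976562, 266.0852966308594), 0.4266079366207123)
tin 257 [ 0.65400869 -0.00849769  0.03517593] [0.74359256 0.10891993 0.04999741] ((700.4152221679688, 51.16204071044922), (113.2494125366211, 82.55072021484375), 83.93463897705078)
lid 480 [ 0.74440494 -0.01266567  0.08024514] [0.77153468 0.10350585 0.11851682] ((758.04443359375, 45.02722930908203), (116.18318176269531, 22.98322868347168), 87.8697280883789)
guard 746 [0.36580121 0.0030202  0.09500135] [0.52048307 0.15959963 0.10923237] ((443.0443420410156, 81.41594696044922), (154.4095458984375, 156.70614624023438), 0.6275075078010559)
```

View pics/topcrop.png

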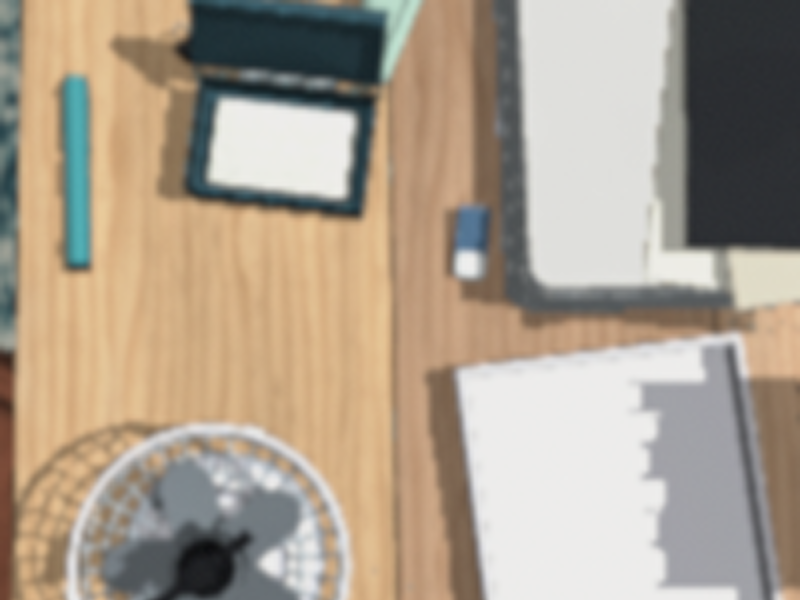

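View pics/sidecrop.png

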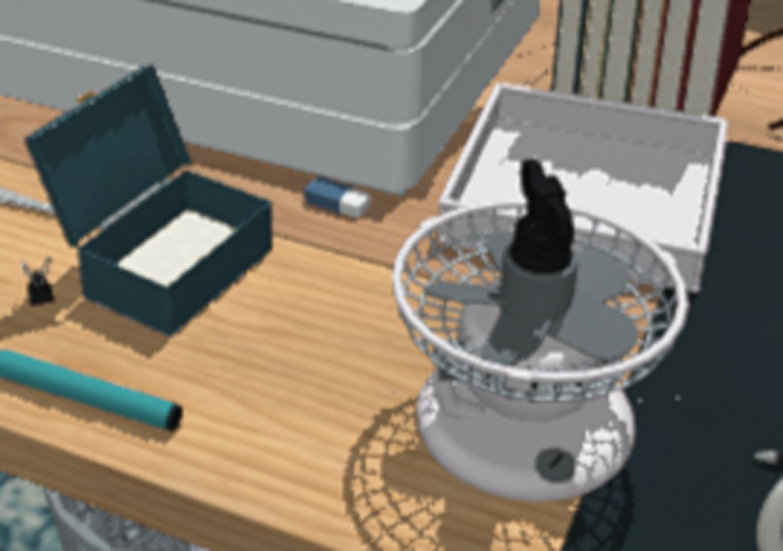

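The crops show the nut's wings pointing about -55° in world yaw, the tin's lid leaning towards +x, and the tray between the printer and the books. I'll refine with ray casts onto planes.

```bash
python3 - <<'E'
from h import *
im=np.load('pics/top0.npz')['im']; W=np.load('pics/top0W.npy')
# guard rim: ellipse fit of bright ring pixels by depth
w=W; ring=(np.abs(w[...,2]-0.103)<0.007); 
rr=np.hypot(w[...,0]-.443,w[...,1]-.081); ring&=(rr>.07)&(rr<.09)
v,u=np.nonzero(ring); P=np.array([ray('top',a,b,.103) for a,b in zip(u,v)])
A=np.c_[P[:,:2],np.ones(len(P))]; s=np.linalg.lstsq(A,(P[:,:2]**2).sum(1),rcond=None)[0]; c=s[:2]/2; print('rim circ',c,np.sqrt(s[2]+c@c),len(P))
# side view likewise
imS=np.load('pics/side0.npz')['im']; WS=np.load('pics/side0W.npy')
rr=np.hypot(WS[...,0]-.443,WS[...,1]-.081); ring=(np.abs(WS[...,2]-0.103)<0.007)&(rr>.07)&(rr<.09)
v,u=np.nonzero(ring); P=WS[ring]
A=np.c_[P[:,:2],np.ones(len(P))]; s=np.linalg.lstsq(A,(P[:,:2]**2).sum(1),rcond=None)[0]; c=s[:2]/2; print('side rim circ',c,np.sqrt(s[2]+c@c),len(P))
# nut in side
m=(imS.max(2)<50)&(np.hypot(WS[...,0]-.443,WS[...,1]-.081)<.05)&(WS[...,2]>.115)
P=WS[m]; print('side nut',m.sum(),P.mean(0),P.min(0),P.max(0))
t=P[P[:,2]>.142]; c=t[:,:2].mean(0);_,S,V=np.linalg.svd(t[:,:2]-c); print('wing side',c,np.degrees(np.arctan2(V[0,1],V[0,0])),S)
m=(im.max(2)<70)&(np.hypot(W[...,0]-.443,W[...,1]-.081)<.05)&(W[...,2]>.148)
v,u=np.nonzero(m);P=np.array([ray('top',a,b,.160) for a,b in zip(u,v)]); c=P[:,:2].mean(0);_,S,V=np.linalg.svd(P[:,:2]-c); print('wing top',len(P),c,np.degrees(np.arctan2(V[0,1],V[0,0])),S, cv2.minAreaRect(P[:,:2].astype(np.float32)*1000))
# tray rect: bright pixels blob
g=(im.min(2)>120); g=((W[...,2]>-.01)&(W[...,2]<.045)); 
sat=im.max(2).astype(int)-im.min(2); g=(sat<25)&(im.min(2)>100)&(W[...,2]<.06); g[:225]=0;g[325:]=0;g[:,:275]=0;g[:,372:]=0
k=cv2.morphologyEx(g.astype(np.uint8),cv2.MORPH_OPEN,np.ones((3,3)))
n,l,st,_=cv2.connectedComponentsWithStats(k); i=1+np.argmax(st[1:,4]); ct=cv2.findContours((l==i).astype(np.uint8),0,1)[0][0]
q=cv2.boxPoints(cv2.minAreaRect(ct)); h=cv2.convexHull(ct); ap=cv2.approxPolyDP(h,6,True)[:,0]; print('tray px',ap)
for p in ap: print(p,ray('top',*p,.035)[:2], W[p[1],p[0]])
# tin outside, printer etc.
for nm,(r,c) in dict(printerfront=(222,340),books=(270,390),bookstop=(247,420),eraser=(210,287),cards=(187,240),lidtop=(152,242)).items(): print(nm,W[r-1:r+2,c-1:c+2].reshape(-1,3).mean(0))
white=(im.min(2)>170)&(W[...,2]<.05);white[:170]=0;white[205:]=0;white[:,:215]=0;white[:,270:]=0
v,u=np.nonzero(white);P=np.array([ray('top',a,b,.016) for a,b in zip(u,v)]);print('cards',len(P),cv2.minAreaRect(P[:,:2].astype(np.float32)*1000))
L=W[140:205,205:275].reshape(-1,3);L=L[(L[:,2]>.1)&(L[:,2]<.13)];print('lid edge',L.min(0),L.max(0),np.percentile(L[:,2],95))
E
```

```text
rim circ [0.44402119 0.08074408] 0.0755758825592171 522
side rim circ [0.44555377 0.08210528] 0.07571488970498096 848
side nut 579 [0.44329607 0.09048729 0.14441735] [0.42389828 0.06065304 0.11725121] [0.46457392 0.1081613  0.1644455 ]
wing side [0.44219818 0.08971343] 130.2212393288798 [0.28342575 0.05940827]
wing top 140 [0.44378807 0.08060059] 128.86724123031593 [0.17562482 0.0422256 ] ((443.80419921875, 80.80638122558594), (15.763124465942383, 60.410362243652344), 39.28355026245117)
tray px [[354 233]
 [366 306]
 [294 316]
 [283 243]]
[354 233] [ 0.58109421 -0.2318489 ] [ 0.58108059 -0.2318061   0.03517965]
[366 306] [ 0.40627918 -0.25801409] [ 0.40219469 -0.26803764 -0.00271081]
[294 316] [ 0.38162307 -0.08512489] [ 0.37708626 -0.08795232  0.00121445]
[283 243] [ 0.55427459 -0.05746269] [ 0.5559107  -0.05933847  0.00061342]
printerfront [ 0.59803089 -0.17876745  0.12800262]
books [ 0.49396282 -0.2870999   0.130426  ]
bookstop [ 0.54225582 -0.32915771  0.19472674]
eraser [ 0.63849381 -0.06809458  0.01212274]
cards [0.69445816 0.05126987 0.01677871]
lidtop [0.75883632 0.0431223  0.109618  ]
cards 725 ((695.9752197265625, 51.142555236816406), (86.80305480957031, 54.0755729675293), 84.54143524169922)
lid edge [ 0.74440494 -0.0125069   0.10000833] [0.77153468 0.1016058  0.11851682] 0.1168860192605414
```

Emit:
step_arm(targets=[[[0.015, -0.0133, 0], [0, 0, 0], 1], [[0.03, -0.0266, 0], [0, 0, 0], 1], [[0.034, -0.0302, 0], [0, 0, 0], 1], [[0.034, -0.0302, 0], [0, 0, 0], 1], [[0.034, -0.0302, 0], [0, 0, 0], 1], [[0.034, -0.0302, 0], [0, 0, 0], 1], [[0.034, -0.0302, 0], [0, 0, 0], 1], [[0.034, -0.0302, 0], [0, 0, 0], 1]])

```text
t: 0.95
eef_pos: [0.378, 0.294, 0.2266]
ee_rot: [3.142, 0.0, -1.998]
force: [0.8, -0.0, 0.0]
width: 0.0876
```

Emit:
step_arm(targets=[[[0.034, -0.0302, 0], [0, 0, 0], 1], [[0.034, -0.0302, 0], [0, 0, 0], 1], [[0.034, -0.0302, 0], [0, 0, 0], 1], [[0.034, -0.0302, 0], [0, 0, 0], 1], [[0.032, -0.0282, 0], [0, 0, 0], 1], [[0, 0, 0], [0, 0, 8.5], 1], [[0, 0, 0], [0, 0, 8.5], 1], [[0, 0, 0], [0, 0, 8.5], 1]])

```text
t: 1.75
eef_pos: [0.4437, 0.0804, 0.2264]
ee_rot: [3.141, -0.0, -2.451]
force: [0.3, 0.6, 0.2]
width: 0.0879
```

```bash
python3 - <<'E'
from h import *
s=arm.get_state(); print(s['t'],s['q'].round(3),s['eef_pos'],s['ee_rot'],s['force'])
im,d=save('wrist','w1')
W=cloud('wrist',d,s); np.save('pics/w1W.npy',W)
m=(im.max(2)<60)&(np.hypot(W[...,0]-.444,W[...,1]-.081)<.045)&(W[...,2]>.152)&(W[...,2]<.17)
v,u=np.nonzero(m);P=np.array([ray('wrist',a,b,.163,s) for a,b in zip(u,v)]);c=P[:,:2].mean(0);_,S,V=np.linalg.svd(P[:,:2]-c); print('wing',len(P),c,np.degrees(np.arctan2(V[0,1],V[0,0])),cv2.minAreaRect(P[:,:2].astype(np.float32)*1000))
E
```

```text
1.75 [ 0.618 -0.02  -0.456 -0.    -1.135  0.072] [0.44373154 0.08041156 0.22644339] [ 3.14146915e+00 -1.99122369e-04 -2.45133150e+00] [0.318532   0.56242663 0.20233468]
wing 973 [0.44718352 0.07529352] 128.2754999279121 ((446.6418151855469, 75.7355728149414), (15.1890230178833, 62.77409362792969), 39.08707809448242)
```

View pics/w1.png

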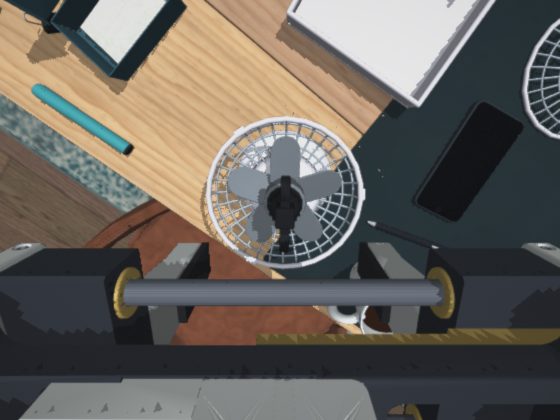

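The wrist view has the wings running vertically at about (285,175)-(285,250), inside the guard rim centred near (286,192). The jaws are already square to them. I'll check the centring along tool y using the rim.

```bash
python3 - <<'E'
from h import *
s=arm.get_state(); W=np.load('pics/w1W.npy')
rr=np.hypot(W[...,0]-.444,W[...,1]-.081); m=(np.abs(W[...,2]-0.103)<0.005)&(rr>.068)&(rr<.09)
v,u=np.nonzero(m); P=np.array([ray('wrist',a,b,.103,s) for a,b in zip(u,v)])
for it in range(4):
    A=np.c_[P[:,:2],np.ones(len(P))]; q=np.linalg.lstsq(A,(P[:,:2]**2).sum(1),rcond=None)[0]; c=q[:2]/2; r=np.sqrt(q[2]+c@c); e=np.hypot(*(P[:,:2]-c).T)-r; P=P[abs(e)<.003]
print(c,r,len(P))
im=np.load('pics/w1.npz')['im']; n=(im.max(2)<70)&(rr<.045)&(W[...,2]>.158)
print(W[n].min(0),W[n].max(0)); t=W[n]; y=np.array([-.637,.771]); p=(t[:,:2]-[.444,.081])@y; print('y-range top',p.min(),p.max())
x=np.array([-.771,-.637]); p=(t[:,:2]-[.444,.081])@x; print('x-range',p.min(),p.max())
cv2.imwrite('pics/w1c.png',cv2.resize(im[120:270,200:370],None,fx=4,fy=4)[:,:,::-1])
E
```

```text
Traceback (most recent call last):
  File "h.py", line 20, in ray
    f,cx,cy,c=K(n); T=T_wc(n,pose); r=T[:3,:3]@np.array([(u-cx)/f,-(v-cy)/f,-1]); o=T[:3,3]
              ~^^^
  File "h.py", line 9, in K
    c=viewer.calibration(n); f=210/np.tan(np.radians(c['fov_y']/2)); return f,c['cx'],c['cy'],c
ValueError: time passes only in moves, steps and waits
```

```bash
cat >> h.py <<'E'
import functools
_cal=functools.lru_cache(None)(viewer.calibration)
def K(n):
    c=_cal(n); f=210/np.tan(np.radians(c['fov_y']/2)); return f,c['cx'],c['cy'],c
E
python3 - <<'E'
from h import *
s=arm.get_state(); W=np.load('pics/w1W.npy')
rr=np.hypot(W[...,0]-.444,W[...,1]-.081); m=(np.abs(W[...,2]-0.103)<0.005)&(rr>.068)&(rr<.09)
v,u=np.nonzero(m); P=np.array([ray('wrist',a,b,.103,s) for a,b in zip(u,v)])
for it in range(4):
    A=np.c_[P[:,:2],np.ones(len(P))]; q=np.linalg.lstsq(A,(P[:,:2]**2).sum(1),rcond=None)[0]; c=q[:2]/2; r=np.sqrt(q[2]+c@c); e=np.hypot(*(P[:,:2]-c).T)-r; P=P[abs(e)<.003]
print(c,r,len(P))
im=np.load('pics/w1.npz')['im']; n=(im.max(2)<70)&(rr<.045)&(W[...,2]>.158)
print(W[n].min(0),W[n].max(0)); t=W[n]; y=np.array([-.637,.771]); p=(t[:,:2]-[.444,.081])@y; print('y-range top',p.min(),p.max())
x=np.array([-.771,-.637]); p=(t[:,:2]-[.444,.081])@x; print('x-range',p.min(),p.max())
cv2.imwrite('pics/w1c.png',cv2.resize(im[120:270,200:370],None,fx=4,fy=4)[:,:,::-1])
E
```

```text
[0.44538908 0.07766556] 0.07502821476284477 2531
[0.39954294 0.03614269 0.15805895] [0.48893922 0.11565875 0.33695548]
y-range top -0.03478575577781426 0.02767835470698937
x-range -0.0449887243088218 0.04489574906660765
```

View pics/w1c.png

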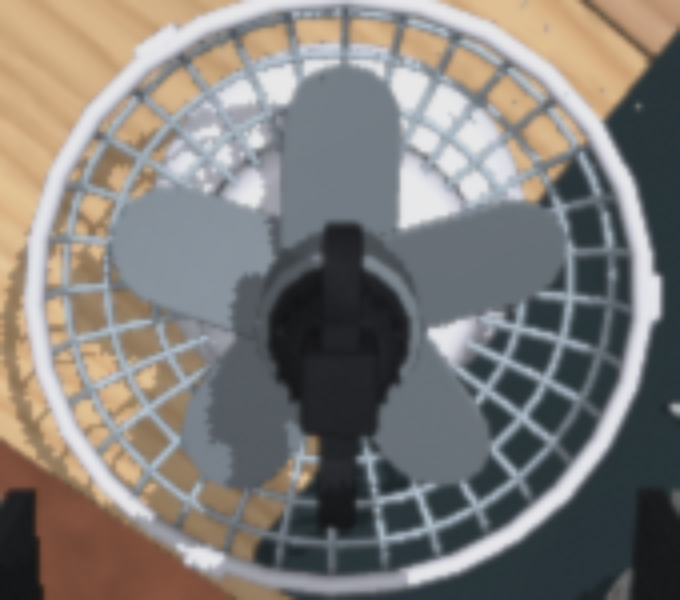

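```bash
python3 - <<'E'
from h import *
W=np.load('pics/w1W.npy')
for nm,(r,c) in dict(desk1=(60,215),desk2=(100,330),desk3=(190,150),pad=(150,400),pad2=(230,400),traycorner=(98,415)).items(): print(nm,np.nanmedian(W[r-3:r+4,c-3:c+4].reshape(-1,3),0).round(4))
# marker pen end & compare with top: teal
for n,f in (('wrist','w1'),('top','top0'),('side','side0')):
    im=np.load(f'pics/{f}.npz')['im']; Wn=np.load(f'pics/{"w1W" if n=="wrist" else f+"W"}.npy')
    h=cv2.cvtColor(im,cv2.COLOR_RGB2HSV); m=(h[...,0]>83)&(h[...,0]<97)&(h[...,1]>110)&(h[...,2]>90)&(Wn[...,1]>.12)&(Wn[...,0]>.5)&(abs(Wn[...,2])<.03)
    P=Wn[m]; print(n,len(P),np.nanmean(P,0).round(4),P.min(0).round(3),P.max(0).round(3))
E
```

```text
desk1 [5.985e-01 2.080e-02 2.000e-04]
desk2 [ 4.635e-01 -3.280e-02  3.000e-04]
desk3 [ 5.732e-01  2.053e-01 -3.000e-04]
pad [ 0.3533 -0.0452  0.0012]
pad2 [0.2757 0.0315 0.0071]
traycorner [ 0.3903 -0.0943  0.026 ]
wrist 1304 [0.6832 0.1751 0.0158] [0.622 0.166 0.009] [0.741 0.186 0.02 ]
top 200 [0.6755 0.179  0.0164] [0.621 0.171 0.011] [0.736 0.186 0.021]
side 519 [0.6802 0.1837 0.0139] [0.622 0.172 0.007] [0.74  0.192 0.019]
```

Emit:
step_arm(targets=[[[0, -0.001, 0.01], [0, 0, 1], 1], [[0, 0, 0.02], [0, 0, 0], 1], [[0, 0, 0.02], [0, 0, 0], 1], [[0, 0, 0.018], [0, 0, 0], 1], [[0, 0, 0.01], [0, 0, 0], 1], [[0, 0, 0], [0, 0, 0], 0], [[0, 0, 0], [0, 0, 0], -0.4], [[0, 0, 0], [0, 0, 0], -0.5]], grip_force=20)

```text
t: 2.6
eef_pos: [0.445, 0.0808, 0.1493]
ee_rot: [-3.141, 0.001, -2.46]
force: [0.1, 0.2, 0.3]
width: 0.069
```

Emit:
step_arm(targets=[[[0, 0, 0], [0, 0, 0], -1], [[0, 0, 0], [0, 0, 0], -1], [[0, 0, 0], [0, 0, 0], -1], [[0, 0, 0], [0, 0, 0], -1], [[0, 0, 0], [0, 0, 0], -1], [[0, 0, 0], [0, 0, 0], -1], [[0, 0, 0], [0, 0, 0], -1], [[0, 0, 0], [0, 0, 0], -1]], grip_force=30)

```text
t: 3.4
eef_pos: [0.4441, 0.0801, 0.1485]
ee_rot: [-3.142, -0.001, -2.461]
force: [-0.7, -1.2, 2.1]
width: 0.0159
```

```bash
python3 - <<'E'
from h import *
s=arm.get_state(); print(s['t'],s['q'].round(3),s['eef_pos'],s['ee_rot'],s['force'],s['moment'],s['width'])
E
```

```text
3.4 [ 0.617  0.057 -0.573  0.    -0.942  0.063] [0.44414694 0.08012781 0.14848982] [-3.14157241e+00 -8.10291973e-04 -2.46114920e+00] [-0.74477296 -1.15559773  2.12737537] [-0.40553212  0.48608103 -0.0048909 ] 0.015904746589882404
```

Emit:
step_arm(targets=[[[0, 0, -5e-05], [0, 0, 3], -1], [[0, 0, -0.00012], [0, 0, 6], -1], [[0, 0, -0.00017], [0, 0, 8.5], -1], [[0, 0, -0.00017], [0, 0, 8.5], -1], [[0, 0, -0.00017], [0, 0, 8.5], -1], [[0, 0, -0.00017], [0, 0, 8.5], -1], [[0, 0, -0.00017], [0, 0, 8.5], -1], [[0, 0, -0.00017], [0, 0, 8.5], -1]])

```text
t: 4.2
eef_pos: [0.4445, 0.0805, 0.1497]
ee_rot: [3.141, 0.0, 2.769]
force: [0.7, -0.1, -0.2]
width: 0.0155
```

```bash
cat > st.py <<'E'
from h import *
s=arm.get_state(); print(round(s['t'],2),s['q'].round(3),s['eef_pos'].round(4),np.degrees(s['ee_rot']).round(1),s['force'].round(1),s['moment'].round(2),round(s['width'],4))
E
python3 st.py
```

```text
4.2 [ 0.618  0.055 -0.571 -0.    -0.944 -0.99 ] [0.4445 0.0805 0.1497] [180.    0.  158.6] [ 0.7 -0.1 -0.2] [ 0.1  -0.11 -0.  ] 0.0155
```

Emit:
step_arm(targets=[[[0, 0, -0.00017], [0, 0, 8.5], -1], [[0, 0, -0.00017], [0, 0, 8.5], -1], [[0, 0, -0.00017], [0, 0, 8.5], -1], [[0, 0, -0.00017], [0, 0, 8.5], -1], [[0, 0, -0.00017], [0, 0, 8.5], -1], [[0, 0, -0.00017], [0, 0, 8.5], -1], [[0, 0, -0.00017], [0, 0, 8.5], -1], [[0, 0, -0.00017], [0, 0, 8.5], -1]])

```text
t: 5.0
eef_pos: [0.4447, 0.0797, 0.1512]
ee_rot: [3.141, 0.001, 1.582]
force: [2.2, -5.3, -1.1]
width: 0.0161
```

Emit:
step_arm(targets=[[[0, 0, -0.00017], [0, 0, 8.5], -1], [[0, 0, -0.00017], [0, 0, 8.5], -1], [[0, 0, -0.00017], [0, 0, 8.5], -1], [[0, 0, -0.00017], [0, 0, 8.5], -1], [[0, 0, -0.00017], [0, 0, 8.5], -1], [[0, 0, 0], [0, 0, 0], -1], [[0, 0, 0], [0, 0, 0], 1], [[0, 0, 0], [0, 0, 0], 1]])

```text
t: 5.8
eef_pos: [0.4445, 0.0805, 0.1519]
ee_rot: [-3.141, -0.0, 0.846]
force: [-0.0, 0.6, -0.2]
width: 0.0265
```

```bash
python3 st.py
```

```text
5.8 [ 0.618  0.053 -0.568 -0.    -0.95  -2.913] [0.4445 0.0805 0.1519] [-180.    -0.    48.5] [-0.   0.6 -0.2] [-0.02 -0.14 -0.04] 0.0265
```

Emit:
step_arm(targets=[[[-0.0004, 0.0003, 0], [0, 0, 0], 0.8], [[0, 0, 0], [0, 0, 0], 0.8], [[0, 0, 0], [0, 0, -6], 0.8], [[0, 0, 0], [0, 0, -8], 0.8], [[0, 0, 0], [0, 0, -8.5], 0.8], [[0, 0, 0], [0, 0, -8.5], 0.8], [[0, 0, 0], [0, 0, -8.5], 0.8], [[0, 0, 0], [0, 0, -8.5], 0.8]])

```text
t: 6.6
eef_pos: [0.4444, 0.0801, 0.152]
ee_rot: [3.142, -0.0, 1.69]
force: [0.1, -0.4, 0.6]
width: 0.0787
```

Emit:
step_arm(targets=[[[0, 0, 0], [0, 0, -8.5], 0.8], [[0, 0, 0], [0, 0, -8.5], 0.8], [[0, 0, 0], [0, 0, -8.5], 0.8], [[0, 0, 0], [0, 0, -8.5], 0.8], [[0, 0, 0], [0, 0, -8.5], 0.8], [[0, 0, 0], [0, 0, -8.5], 0.8], [[0, 0, 0], [0, 0, -8.5], 0.8], [[0, 0, 0], [0, 0, -8.5], 0.8]])

```text
t: 7.4
eef_pos: [0.4444, 0.0801, 0.152]
ee_rot: [3.141, 0.0, 2.877]
force: [-0.6, -0.5, -0.2]
width: 0.0791
```

Emit:
step_arm(targets=[[[0, 0, 0], [0, 0, -8.5], 0.8], [[0, 0, 0], [0, 0, -8.5], 0.5], [[0, 0, 0], [0, 0, -8.5], 0], [[0, 0, 0], [0, 0, -8.5], -0.5], [[0, 0, 0], [0, 0, -8.5], -0.5], [[0, 0, 0], [0, 0, -8.5], -0.5], [[0, 0, 0], [0, 0, -8.5], -0.5], [[0, 0, 0], [0, 0, -4.5], -0.5]])

```text
t: 8.2
eef_pos: [0.4444, 0.08, 0.152]
ee_rot: [3.142, 0.0, -2.289]
force: [0.4, -0.3, 0.0]
width: 0.028
```

```bash
python3 st.py
```

```text
8.2 [ 0.617  0.052 -0.568 -0.    -0.95   0.235] [0.4444 0.08   0.152 ] [ 180.     0.  -131.2] [ 0.4 -0.3  0. ] [ 0.03  0.   -0.02] 0.028
```

Back by 180°. Next I'll grip and turn.

Emit:
step_arm(targets=[[[0, 0, 0], [0, 0, 0], -1], [[0, 0, 0], [0, 0, 0], -1], [[0, 0, 0], [0, 0, 0], -1], [[0, 0, -5e-05], [0, 0, 3], -1], [[0, 0, -0.00012], [0, 0, 6], -1], [[0, 0, -0.00017], [0, 0, 8.5], -1], [[0, 0, -0.00017], [0, 0, 8.5], -1], [[0, 0, -0.00017], [0, 0, 8.5], -1]])

```text
t: 9.0
eef_pos: [0.4445, 0.08, 0.1527]
ee_rot: [3.141, 0.0, -2.905]
force: [-0.1, -0.3, -0.1]
width: 0.0161
```

Emit:
step_arm(targets=[[[0, 0, -0.00017], [0, 0, 8.5], -1], [[0, 0, -0.00017], [0, 0, 8.5], -1], [[0, 0, -0.00017], [0, 0, 8.5], -1], [[0, 0, -0.00017], [0, 0, 8.5], -1], [[0, 0, -0.00017], [0, 0, 8.5], -1], [[0, 0, -0.00017], [0, 0, 8.5], -1], [[0, 0, -0.00017], [0, 0, 8.5], -1], [[0, 0, -0.00017], [0, 0, 8.5], -1]])

```text
t: 9.8
eef_pos: [0.4447, 0.0799, 0.1541]
ee_rot: [3.141, 0.0, 2.192]
force: [1.1, -0.9, -0.9]
width: 0.0161
```

Emit:
step_arm(targets=[[[0, 0, -0.00017], [0, 0, 8.5], -1], [[0, 0, -0.00017], [0, 0, 8.5], -1], [[0, 0, -0.00017], [0, 0, 8.5], -1], [[0, 0, -0.00017], [0, 0, 8.5], -1], [[0, 0, -0.00017], [0, 0, 8.5], -1], [[0, 0, -0.00017], [0, 0, 8.5], -1], [[0, 0, -0.00017], [0, 0, 8.5], -1], [[0, 0, -0.00017], [0, 0, 8.5], -1]])

```text
t: 10.6
eef_pos: [0.4444, 0.0795, 0.1554]
ee_rot: [3.141, 0.001, 1.005]
force: [1.3, -2.6, 0.2]
width: 0.0155
```

```bash
python3 st.py
```

```text
10.6 [ 6.160e-01  4.900e-02 -5.630e-01  1.000e-03 -9.590e-01 -2.754e+00] [0.4444 0.0795 0.1554] [180.    0.   57.6] [ 1.3 -2.6  0.2] [-1.05 -0.62  0.01] 0.0155
```

Emit:
step_arm(targets=[[[0, 0, -0.00017], [0, 0, 8.5], -1], [[0, 0, -5e-05], [0, 0, 3.5], -1], [[0, 0, 0], [0, 0, 0], -1], [[0, 0, 0], [0, 0, 0], 0.8], [[0, 0, 0], [0, 0, 0], 0.8], [[0, 0, 0], [0, 0, 0], 0.8], [[0, 0, 0], [0, 0, -2], 0.8], [[0, 0, 0], [0, 0, -6], 0.8]])

```text
t: 11.4
eef_pos: [0.4444, 0.0801, 0.1556]
ee_rot: [-3.141, -0.0, 0.945]
force: [0.2, -0.3, -0.3]
width: 0.0502
```

Emit:
step_arm(targets=[[[0, 0, 0], [0, 0, -8.5], 0.8], [[0, 0, 0], [0, 0, -8.5], 0.8], [[0, 0, 0], [0, 0, -8.5], 0.8], [[0, 0, 0], [0, 0, -8.5], 0.8], [[0, 0, 0], [0, 0, -8.5], 0.8], [[0, 0, 0], [0, 0, -8.5], 0.8], [[0, 0, 0], [0, 0, -8.5], 0.8], [[0, 0, 0], [0, 0, -8.5], 0.8]])

```text
t: 12.2
eef_pos: [0.4444, 0.0801, 0.1556]
ee_rot: [3.141, -0.0, 2.136]
force: [-0.2, -0.1, 0.3]
width: 0.0787
```

Emit:
step_arm(targets=[[[0, 0, 0], [0, 0, -8.5], 0.8], [[0, 0, 0], [0, 0, -8.5], 0.8], [[0, 0, 0], [0, 0, -8.5], 0.8], [[0, 0, 0], [0, 0, -8.5], 0.8], [[0, 0, 0], [0, 0, -8.5], 0.5], [[0, 0, 0], [0, 0, -8.5], 0], [[0, 0, 0], [0, 0, -8.5], -0.5], [[0, 0, 0], [0, 0, -8.5], -0.5]])

```text
t: 13.0
eef_pos: [0.4444, 0.0801, 0.1556]
ee_rot: [3.141, 0.0, -2.961]
force: [-0.2, -0.0, 0.7]
width: 0.0523
```

```bash
python3 st.py
```

```text
13.0 [ 0.617  0.048 -0.563 -0.    -0.959 -0.436] [0.4444 0.0801 0.1556] [ 180.     0.  -169.6] [-0.2 -0.   0.7] [ 0.   -0.03 -0.03] 0.0523
```

Emit:
step_arm(targets=[[[0, 0, 0], [0, 0, -8.5], -0.5], [[0, 0, 0], [0, 0, -8.5], -0.5], [[0, 0, 0], [0, 0, -8.5], -0.5], [[0, 0, 0], [0, 0, -8.5], -0.5], [[0, 0, 0], [0, 0, -2], -0.5], [[0, 0, 0], [0, 0, 0], -1], [[0, 0, 0], [0, 0, 0], -1], [[0, 0, 0], [0, 0, 0], -1]])

```text
t: 13.8
eef_pos: [0.4443, 0.0799, 0.1555]
ee_rot: [3.141, -0.0, -2.34]
force: [-0.3, -0.3, 0.3]
width: 0.0157
```

Emit:
step_arm(targets=[[[0, 0, -5e-05], [0, 0, 3], -1], [[0, 0, -0.00012], [0, 0, 6], -1], [[0, 0, -0.00017], [0, 0, 8.5], -1], [[0, 0, -0.00017], [0, 0, 8.5], -1], [[0, 0, -0.00017], [0, 0, 8.5], -1], [[0, 0, -0.00017], [0, 0, 8.5], -1], [[0, 0, -0.00017], [0, 0, 8.5], -1], [[0, 0, -0.00017], [0, 0, 8.5], -1]])

```text
t: 14.6
eef_pos: [0.4445, 0.0799, 0.1568]
ee_rot: [3.142, 0.0, 2.89]
force: [-0.2, -0.1, -0.9]
width: 0.0158
```

Emit:
step_arm(targets=[[[0, 0, -0.00017], [0, 0, 8.5], -1], [[0, 0, -0.00017], [0, 0, 8.5], -1], [[0, 0, -0.00017], [0, 0, 8.5], -1], [[0, 0, -0.00017], [0, 0, 8.5], -1], [[0, 0, -0.00017], [0, 0, 8.5], -1], [[0, 0, -0.00017], [0, 0, 8.5], -1], [[0, 0, -0.00017], [0, 0, 8.5], -1], [[0, 0, -0.00017], [0, 0, 8.5], -1]])

```text
t: 15.4
eef_pos: [0.4446, 0.0796, 0.1582]
ee_rot: [3.141, 0.001, 1.704]
force: [1.9, -2.8, -0.8]
width: 0.0156
```

```bash
python3 st.py
```

```text
15.4 [ 6.160e-01  4.600e-02 -5.590e-01  1.000e-03 -9.660e-01 -2.055e+00] [0.4446 0.0796 0.1582] [180.    0.   97.6] [ 1.9 -2.8 -0.8] [-0.97 -0.63 -0.04] 0.0156
```

Emit:
step_arm(targets=[[[0, 0, -0.00017], [0, 0, 8.5], -1], [[0, 0, -0.00017], [0, 0, 8.5], -1], [[0, 0, -0.00017], [0, 0, 8.5], -1], [[0, 0, -0.00017], [0, 0, 8.5], -1], [[0, 0, -0.00017], [0, 0, 8.5], -1], [[0, 0, -0.00017], [0, 0, 8.5], -1], [[0, 0, 0], [0, 0, 0], -1], [[0, 0, 0], [0, 0, 0], 0.8]])

```text
t: 16.2
eef_pos: [0.4444, 0.08, 0.1591]
ee_rot: [-3.142, -0.0, 0.824]
force: [0.3, -0.1, -0.0]
width: 0.0198
```

Emit:
step_arm(targets=[[[0, 0, 0], [0, 0, 0], 0.8], [[0, 0, 0], [0, 0, 0], 0.8], [[0, 0, 0], [0, 0, -4], 0.8], [[0, 0, 0], [0, 0, -8], 0.8], [[0, 0, 0], [0, 0, -8.5], 0.8], [[0, 0, 0], [0, 0, -8.5], 0.8], [[0, 0, 0], [0, 0, -8.5], 0.8], [[0, 0, 0], [0, 0, -8.5], 0.8]])

```text
t: 17.0
eef_pos: [0.4444, 0.0801, 0.1591]
ee_rot: [3.142, -0.0, 1.631]
force: [-0.2, 1.1, 0.0]
width: 0.0778
```

Emit:
step_arm(targets=[[[0, 0, 0], [0, 0, -8.5], 0.8], [[0, 0, 0], [0, 0, -8.5], 0.8], [[0, 0, 0], [0, 0, -8.5], 0.8], [[0, 0, 0], [0, 0, -8.5], 0.8], [[0, 0, 0], [0, 0, -8.5], 0.8], [[0, 0, 0], [0, 0, -8.5], 0.8], [[0, 0, 0], [0, 0, -8.5], 0.8], [[0, 0, 0], [0, 0, -8.5], 0.8]])

```text
t: 17.8
eef_pos: [0.4444, 0.0801, 0.1591]
ee_rot: [3.141, -0.0, 2.817]
force: [0.3, 0.3, -0.8]
width: 0.0786
```

Emit:
step_arm(targets=[[[0, 0, 0], [0, 0, -8.5], 0.5], [[0, 0, 0], [0, 0, -8.5], 0], [[0, 0, 0], [0, 0, -8.5], -0.5], [[0, 0, 0], [0, 0, -8.5], -0.5], [[0, 0, 0], [0, 0, -8.5], -0.5], [[0, 0, 0], [0, 0, -8.5], -0.5], [[0, 0, 0], [0, 0, -8.5], -0.5], [[0, 0, 0], [0, 0, -6.5], -0.5]])

```text
t: 18.6
eef_pos: [0.4444, 0.0801, 0.1592]
ee_rot: [3.142, 0.0, -2.314]
force: [0.2, 0.1, 0.4]
width: 0.0234
```

```bash
python3 st.py
```

```text
18.6 [ 0.617  0.044 -0.558 -0.    -0.968  0.211] [0.4444 0.0801 0.1592] [ 180.     0.  -132.6] [0.2 0.1 0.4] [-0.01  0.    0.04] 0.0234
```

Emit:
step_arm(targets=[[[0, 0, -0.003], [0, 0, 0], -0.5], [[0, 0, 0], [0, 0, 0], -1], [[0, 0, 0], [0, 0, 0], -1], [[0, 0, 0], [0, 0, 0], -1], [[0, 0, -5e-05], [0, 0, 3], -1], [[0, 0, -0.00012], [0, 0, 6], -1], [[0, 0, -0.00017], [0, 0, 8.5], -1], [[0, 0, -0.00017], [0, 0, 8.5], -1]])

```text
t: 19.4
eef_pos: [0.4447, 0.08, 0.1629]
ee_rot: [-3.141, 0.001, -2.782]
force: [0.9, -0.5, 1.7]
width: 0.0157
```

Emit:
step_arm(targets=[[[0, 0, -0.00017], [0, 0, 8.5], -1], [[0, 0, -0.00017], [0, 0, 8.5], -1], [[0, 0, -0.00017], [0, 0, 8.5], -1], [[0, 0, -0.00017], [0, 0, 8.5], -1], [[0, 0, -0.00017], [0, 0, 8.5], -1], [[0, 0, -0.00017], [0, 0, 8.5], -1], [[0, 0, -0.00017], [0, 0, 8.5], -1], [[0, 0, -0.00017], [0, 0, 8.5], -1]])

```text
t: 20.2
eef_pos: [0.4447, 0.0797, 0.1643]
ee_rot: [3.141, 0.001, 2.314]
force: [0.9, -1.7, 1.8]
width: 0.0156
```

Emit:
step_arm(targets=[[[0, 0, -0.00017], [0, 0, 8.5], -1], [[0, 0, -0.00017], [0, 0, 8.5], -1], [[0, 0, -0.00017], [0, 0, 8.5], -1], [[0, 0, -0.00017], [0, 0, 8.5], -1], [[0, 0, -0.00017], [0, 0, 8.5], -1], [[0, 0, -0.00017], [0, 0, 8.5], -1], [[0, 0, -0.00017], [0, 0, 8.5], -1], [[0, 0, -0.00017], [0, 0, 8.5], -1]])

```text
t: 21.0
eef_pos: [0.4444, 0.0794, 0.1655]
ee_rot: [3.141, 0.001, 1.127]
force: [-0.0, -1.8, 2.4]
width: 0.0158
```

```bash
python3 st.py
```

```text
21.0 [ 6.160e-01  3.700e-02 -5.490e-01  1.000e-03 -9.850e-01 -2.631e+00] [0.4444 0.0794 0.1655] [180.    0.   64.6] [-0.  -1.8  2.4] [-0.97 -0.09  0.  ] 0.0158
```

Emit:
step_arm(targets=[[[0, 0, -0.00017], [0, 0, 8.5], -1], [[0, 0, -0.00017], [0, 0, 8.5], -1], [[0, 0, -5e-05], [0, 0, 3], -1], [[0, 0, 0], [0, 0, 0], -1], [[0, 0, -0.0005], [0, 0, 0], -1], [[0, 0, -0.0005], [0, 0, 0], -1], [[0, 0, -0.0005], [0, 0, 0], -1], [[0, 0, 0], [0, 0, 0], -1]])

```text
t: 21.8
eef_pos: [0.4442, 0.0798, 0.1671]
ee_rot: [-3.141, 0.001, 0.786]
force: [-0.7, -1.8, -0.6]
width: 0.0155
```

```bash
python3 st.py
```

```text
21.8 [ 0.617  0.036 -0.546 -0.    -0.989 -2.973] [0.4442 0.0798 0.1671] [-180.    0.   45.] [-0.7 -1.8 -0.6] [-0.91  0.01  0.01] 0.0155
```

Emit:
step_arm(targets=[[[0, 0, -0.0005], [0, 0, 0], -1], [[0, 0, -0.0005], [0, 0, 0], -1], [[0, 0, -0.0005], [0, 0, 0], -1], [[0, 0, 0], [0, 0, 0], -1], [[0, 0, 0], [0, 0, 0], -1], [[0, 0, 0], [0, 0, 0], -1], [[0, 0, 0], [0, 0, 0], -1], [[0, 0, 0], [0, 0, 0], -1]])

```text
t: 22.6
eef_pos: [0.4442, 0.0798, 0.1687]
ee_rot: [-3.141, 0.0, 0.785]
force: [-2.2, -2.9, -1.0]
width: 0.0157
```

```bash
python3 - <<'E'
from h import *
save('side','side1')
a=np.load('pics/side1.npz')['im'][200:330,280:420]
cv2.imwrite('pics/side1c.png',cv2.resize(a,None,fx=4,fy=4,interpolation=cv2.INTER_CUBIC)[:,:,::-1])
E
python3 st.py
```

```text
22.65 [ 0.617  0.034 -0.544 -0.    -0.993 -2.973] [0.4442 0.0798 0.1687] [-180.    0.   45.] [-2.1 -2.3 -1.2] [-1.21  0.76  0.02] 0.0156
```

View pics/side1c.png

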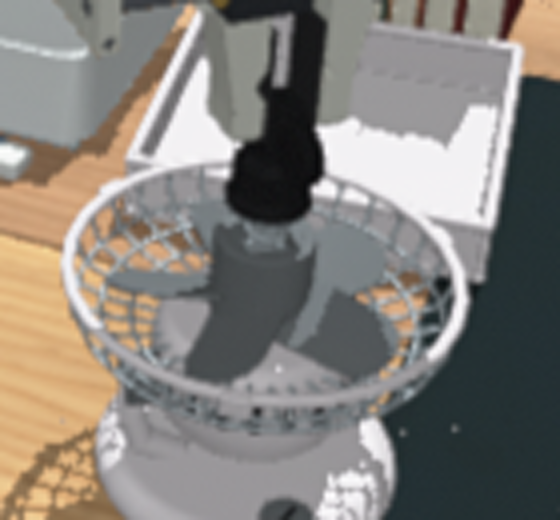

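Emit:
step_arm(targets=[[[-0.0004, 0, -0.002], [0, 0, 0], -1], [[0, 0, -0.004], [0, 0, 0], -1], [[0, 0, -0.005], [0, 0, 0], -1], [[0, 0, -0.006], [0, 0, 0], -1], [[0, 0, -0.007], [0, 0, 0], -1], [[0, 0, -0.008], [0, 0, 0], -1], [[0, 0, -0.008], [0, 0, 0], -1], [[0, 0, -0.008], [0, 0, 0], -1]])

```text
t: 23.45
eef_pos: [0.4444, 0.0799, 0.2178]
ee_rot: [3.141, -0.001, 0.785]
force: [-0.5, -0.1, -0.4]
width: 0.0157
```

```bash
python3 - <<'E'
from h import *
save('side','side2')
a=np.load('pics/side2.npz')['im'][150:330,260:440]
cv2.imwrite('pics/side2c.png',cv2.resize(a,None,fx=3.3,fy=3.3,interpolation=cv2.INTER_CUBIC)[:,:,::-1])
E
python3 st.py
```

```text
23.5 [ 6.170e-01 -1.400e-02 -4.680e-01  1.000e-03 -1.114e+00 -2.973e+00] [0.445  0.0801 0.219 ] [ 1.799e+02 -1.000e-01  4.500e+01] [ 0.6 -0.4  1.5] [ 0.02 -0.29  0.03] 0.0154
```

View pics/side2c.png

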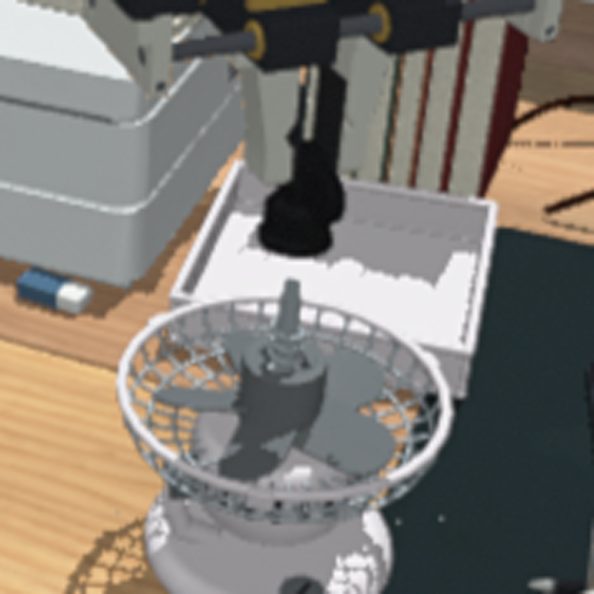

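The nut is clear of the shaft and held upright at about (300,215) in the crop, and the wheel is still on its shaft. Next I'll carry the nut to the tin.

Emit:
step_arm(targets=[[[0.011, 0.014, 0], [0, 0, 0], -1], [[0.022, 0.028, 0], [0, 0, 0], -1], [[0.022, 0.028, 0], [0, 0, 0], -1], [[0.022, 0.028, 0], [0, 0, 0], -1], [[0.022, 0.028, 0], [0, 0, 0], -1], [[0.022, 0.028, 0], [0, 0, 0], -1], [[0.022, 0.028, 0], [0, 0, 0], -1], [[0.0115, 0.0135, 0], [0, 0, 0], -1]])

```text
t: 24.3
eef_pos: [0.6939, 0.05, 0.2156]
ee_rot: [-3.141, 0.001, 0.784]
force: [-0.6, 0.4, -0.1]
width: 0.0158
```

Emit:
step_arm(targets=[[[0, 0, 0], [0, 0, -8], -1], [[0, 0, 0], [0, 0, -8.1], -1], [[0, 0, 0], [0, 0, -8.1], -1], [[0, 0, 0], [0, 0, -8.1], -1], [[0, 0, 0], [0, 0, -8.1], -1], [[0, 0, 0], [0, 0, -8.1], -1], [[0, 0, 0], [0, 0, -8.1], -1], [[0, 0, 0], [0, 0, -8.1], -1]])

```text
t: 25.1
eef_pos: [0.6916, 0.0507, 0.2166]
ee_rot: [-3.141, -0.0, 1.92]
force: [-1.0, 0.1, -0.5]
width: 0.0155
```

Emit:
step_arm(targets=[[[0, 0, 0], [0, 0, -8.1], -1], [[0, 0, 0], [0, 0, -8.1], -1], [[0, 0, 0], [0, 0, -8.1], -1], [[0, 0, 0], [0, 0, -8.1], -1], [[0, 0, 0], [0, 0, -8.1], -1], [[0, 0, 0], [0, 0, -8.1], -1], [[0, 0, 0], [0, 0, -8.1], -1], [[0, 0, 0], [0, 0, -8.1], -1]])

```text
t: 25.9
eef_pos: [0.6916, 0.0507, 0.2166]
ee_rot: [-3.142, -0.0, 3.051]
force: [-0.5, 1.3, -0.8]
width: 0.0158
```

```bash
python3 - <<'E'
from h import *
s=arm.get_state()
for n in ['side','wrist']:
    im,d=save(n,n+'3')
    if n=='wrist': np.save('pics/w3W.npy',cloud('wrist',d,s))
E
python3 st.py
```

```text
26.0 [ 0.353  0.395  0.043 -0.    -1.22  -0.447] [0.6917 0.0507 0.2166] [-180.    -0.   174.6] [-0.1 -0.5 -0.9] [ 0.08 -0.02  0.05] 0.0156
```

View pics/side3.png

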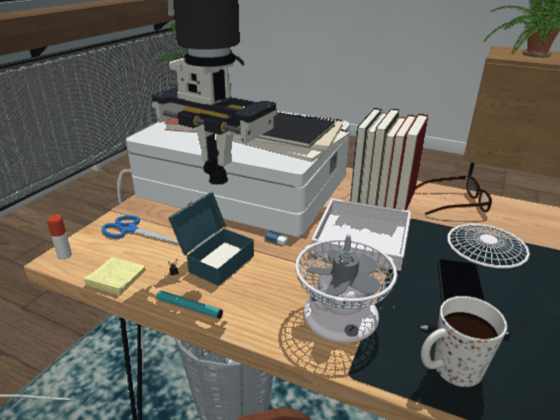

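View pics/wrist3.png

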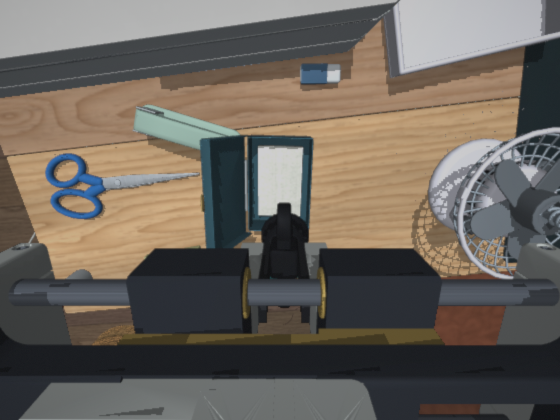

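```bash
python3 - <<'E'
from h import *
W=np.load('pics/w3W.npy'); im=np.load('pics/wrist3.npz')['im']
L=W[130:235,196:262].reshape(-1,3); L=L[(L[:,2]>.05)&(L[:,2]<.14)]
print('lid',L.max(0),np.percentile(L[:,2],[50,95,99]),L[L[:,2]>.108].mean(0)); 
c=im[:230,:].min(2)>150; c&=(W[:230,:,2]<.03)&(W[:230,:,0]>.64)&(W[:230,:,0]<.76)&(W[:230,:,1]>-.05)&(W[:230,:,1]<.11)
P=W[:230][c]; print('cards',P.min(0),P.max(0),P[:,2].mean())
t=W[130:240,240:320].reshape(-1,3); t=t[(t[:,2]>.035)&(t[:,2]<.045)]; print('walls',t.min(0),t.max(0))
E
```

```text
lid [0.77015362 0.09975501 0.11712858] [0.08572229 0.11530877 0.11616416] [0.76025557 0.02525876 0.11402903]
cards [ 0.66638977 -0.02257307  0.00558988] [0.75983694 0.09311503 0.0185136 ] 0.015853953239604736
walls [ 0.6548156  -0.01206035  0.03503795] [0.74486785 0.10270923 0.04498904]
```

Emit:
step_arm(targets=[[[0, 0, 0.01], [0, 0, 0], -1], [[0, 0, 0.022], [0, 0, 0], -1], [[0, 0, 0.025], [0, 0, 0], -1], [[0, 0, 0.025], [0, 0, 0], -1], [[0, 0, 0.025], [0, 0, 0], -1], [[0, 0, 0.022], [0, 0, 0], -1], [[0, 0, 0.014], [0, 0, 0], -1], [[0, 0, 0.007], [0, 0, 0], -1]])

```text
t: 26.8
eef_pos: [0.6908, 0.0504, 0.0648]
ee_rot: [-3.141, -0.002, 3.043]
force: [0.0, 0.1, 0.3]
width: 0.0158
```

```bash
python3 st.py; python3 - <<'E'
from h import *
save('side','side4')
a=np.load('pics/side4.npz')['im'][150:300,140:300]
cv2.imwrite('pics/side4c.png',cv2.resize(a,None,fx=4,fy=4,interpolation=cv2.INTER_CUBIC)[:,:,::-1])
E
```

```text
26.8 [ 0.353  0.515 -0.131 -0.    -0.926 -0.451] [0.6908 0.0504 0.0648] [-1.800e+02 -1.000e-01  1.744e+02] [0.  0.1 0.3] [ 0.07 -0.02  0.01] 0.0158
```

View pics/side4c.png

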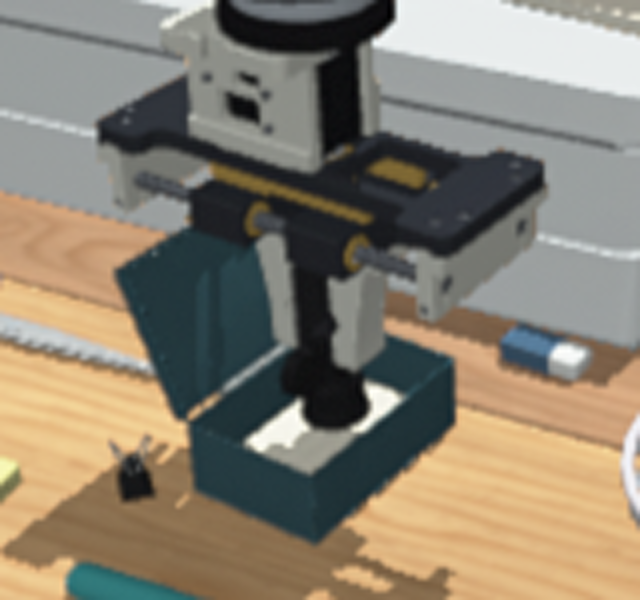

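Emit:
step_arm(targets=[[[0, 0, 0.003], [0, 0, 0], -1], [[0, 0, 0.002], [0, 0, 0], -1], [[0, 0, 0], [0, 0, 0], -1], [[0, 0, 0], [0, 0, 0], -1], [[0, 0, 0], [0, 0, 0], -0.3], [[0, 0, 0], [0, 0, 0], -0.3], [[0, 0, 0], [0, 0, 0], -0.3], [[0, 0, 0], [0, 0, 0], -0.3]])

```text
t: 27.65
eef_pos: [0.6916, 0.0506, 0.0619]
ee_rot: [3.142, 0.0, 3.045]
force: [0.9, -0.4, -0.7]
width: 0.0302
```

```bash
python3 st.py; python3 - <<'E'
from h import *
save('side','side5')
a=np.load('pics/side5.npz')['im'][150:300,140:300]
cv2.imwrite('pics/side5c.png',cv2.resize(a,None,fx=4,fy=4,interpolation=cv2.INTER_CUBIC)[:,:,::-1])
E
```

```text
27.65 [ 0.353  0.518 -0.134  0.    -0.918 -0.45 ] [0.6916 0.0506 0.0619] [180.    0.  174.5] [ 0.9 -0.4 -0.7] [ 0.11 -0.03  0.02] 0.0302
```

View pics/side5c.png

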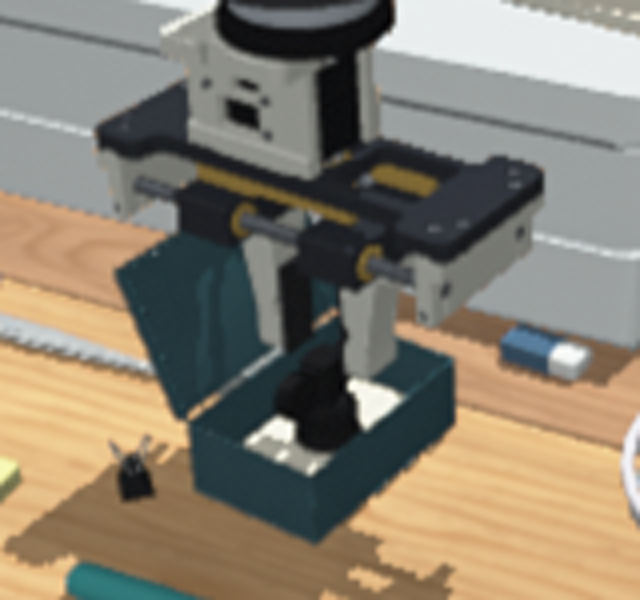

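The nut stands upright on the cards inside the tin. Next I'll retreat upward and go back over the fan.

Emit:
step_arm(targets=[[[0, 0, -0.004], [0, 0, 0], -0.3], [[0, 0, -0.012], [0, 0, 0], -0.3], [[0, 0, -0.024], [0, 0, 0], -0.3], [[0, 0, -0.03], [0, 0, 0], -0.3], [[0, 0, -0.03], [0, 0, 0], -0.3], [[0, 0, -0.03], [0, 0, 0], -0.3], [[0, 0, -0.02], [0, 0, 0], -0.1], [[0, 0, -0.01], [0, 0, 0], 0.2]])

```text
t: 28.5
eef_pos: [0.6925, 0.0507, 0.2256]
ee_rot: [3.14, 0.004, 3.046]
force: [1.0, 0.0, 0.8]
width: 0.0418
```

Emit:
step_arm(targets=[[[0.018, 0.0005, 0], [0, 0, 0], 0.6], [[0.036, 0.0007, 0], [0, 0, 0], 0.6], [[0.036, 0.0007, 0], [0, 0, 0], 0.6], [[0.036, 0.0007, 0], [0, 0, 0], 0.6], [[0.036, 0.0007, 0], [0, 0, 0], 0.6], [[0.036, 0.0007, 0], [0, 0, 0], 0.6], [[0.036, 0.0007, 0], [0, 0, 0], 0.6], [[0.015, 0.0006, 0], [0, 0, 0], 0.6]])

```text
t: 29.3
eef_pos: [0.4415, 0.0794, 0.2219]
ee_rot: [3.141, -0.0, 3.046]
force: [0.3, 0.2, 0.3]
width: 0.0703
```

Emit:
step_arm(targets=[[[0, 0, 0], [0, 0, 8.5], 0.6], [[0, 0, 0], [0, 0, 8.5], 0.6], [[0, 0, 0], [0, 0, 8.5], 0.6], [[0, 0, 0], [0, 0, 8.5], 0.6], [[0, 0, 0], [0, 0, 8.5], 0.6], [[0, 0, 0], [0, 0, 8.5], 0.6], [[0, 0, 0], [0, 0, 8.5], 0.6], [[0, 0, 0], [0, 0, 8.5], 0.6]])

```text
t: 30.1
eef_pos: [0.4444, 0.0798, 0.2217]
ee_rot: [-3.141, 0.0, 1.852]
force: [-1.0, 0.5, -0.5]
width: 0.0704
```

Emit:
step_arm(targets=[[[0, 0, 0], [0, 0, 8.5], 0.6], [[0, 0, 0], [0, 0, 8], 0.6], [[0, 0, 0.01], [0, 0, 0], 0.6], [[0, 0, 0.015], [0, 0, 0], 0.6], [[0, 0, 0.01], [0, 0, 0], 0.6], [[0, 0, 0], [0, 0, 0], 0.6], [[0, 0, 0], [0, 0, 0], 0.6], [[0, 0, 0], [0, 0, 0], 0.6]])

```text
t: 30.9
eef_pos: [0.4446, 0.0799, 0.1872]
ee_rot: [3.141, -0.0, 1.572]
force: [-0.1, -0.6, -0.1]
width: 0.07
```

```bash
python3 st.py; python3 - <<'E'
from h import *
s=arm.get_state(); im,d=save('wrist','w6'); np.save('pics/w6W.npy',cloud('wrist',d,s)); save('side','side6')
E
```

```text
30.9 [ 0.617  0.015 -0.517  0.    -1.038 -2.187] [0.4446 0.0799 0.1872] [180.  -0.  90.] [-0.1 -0.6 -0.1] [-0.   -0.14  0.02] 0.07
```

View pics/w6.png

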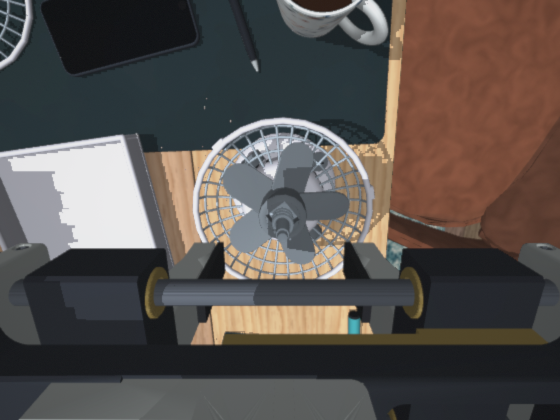

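View pics/side6.png

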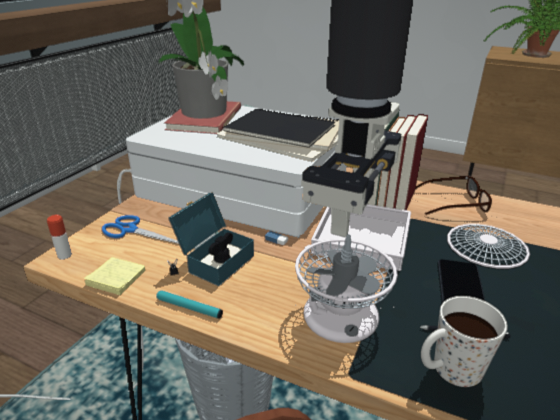

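Emit:
step_arm(targets=[[[0, 0, 0.008], [0, 0, 0], 0.6], [[0, 0, 0.014], [0, 0, 0], 0.6], [[0, 0, 0.015], [0, 0, 0], 0.6], [[0, 0, 0.015], [0, 0, 0], 0.6], [[0, 0, 0.013], [0, 0, 0], 0.6], [[0, 0, 0.01], [0, 0, 0], 0.6], [[0, 0, 0.006], [0, 0, 0], 0.6], [[0, 0, 0.004], [0, 0, 0], 0.6]])

```text
t: 31.8
eef_pos: [0.4442, 0.0797, 0.1013]
ee_rot: [-3.141, 0.0, 1.571]
force: [-0.9, -0.1, 0.8]
width: 0.0702
```

Emit:
step_arm(targets=[[[0, 0, 0], [0, 0, 0], 0.2], [[0, 0, 0], [0, 0, 0], 0.1], [[0, 0, 0], [0, 0, 0], -0.3], [[0, 0, 0], [0, 0, 0], -0.3], [[0, 0, 0], [0, 0, 0], -0.3], [[0, 0, 0], [0, 0, 0], -0.3], [[0, 0, 0], [0, 0, 0], -0.3], [[0, 0, 0], [0, 0, 0], -0.3]], grip_force=25)

```text
t: 32.6
eef_pos: [0.4445, 0.0799, 0.1021]
ee_rot: [3.141, -0.0, 1.571]
force: [-1.9, -0.8, 4.2]
width: 0.0399
```

```bash
python3 st.py
```

```text
32.6 [ 0.617  0.116 -0.635  0.    -0.819 -2.188] [0.4445 0.0799 0.1021] [180.  -0.  90.] [-1.9 -0.8  4.2] [0.07 0.26 0.08] 0.0399
```

Emit:
step_arm(targets=[[[0, 0, 0], [0, 0, 0], -0.5], [[0, 0, -0.001], [0, 0, 0], -0.5], [[0, 0, -0.002], [0, 0, 0], -0.5], [[0, 0, -0.002], [0, 0, 0], -0.5], [[0, 0, -0.002], [0, 0, 0], -0.5], [[0, 0, -0.002], [0, 0, 0], -0.5], [[0, 0, -0.001], [0, 0, 0], -0.5], [[0, 0, 0], [0, 0, 0], -0.5]], grip_force=30)

```text
t: 33.4
eef_pos: [0.4443, 0.0799, 0.112]
ee_rot: [3.141, -0.0, 1.571]
force: [-0.2, 0.2, -1.0]
width: 0.0393
```

```bash
python3 st.py
```

```text
33.4 [ 0.617  0.102 -0.622  0.    -0.846 -2.188] [0.4443 0.0799 0.112 ] [180.  -0.  90.] [-0.2  0.2 -1. ] [ 0.05 -0.17 -0.04] 0.0393
```

Emit:
step_arm(targets=[[[0, 0, -0.006], [0, 0, 0], -0.5], [[0, 0, -0.01], [0, 0, 0], -0.5], [[0, 0, -0.013], [0, 0, 0], -0.5], [[0, 0, -0.014], [0, 0, 0], -0.5], [[0, 0, -0.014], [0, 0, 0], -0.5], [[0, 0, -0.014], [0, 0, 0], -0.5], [[0, 0, -0.013], [0, 0, 0], -0.5], [[0, 0, -0.009], [0, 0, 0], -0.5]])

```text
t: 34.2
eef_pos: [0.4446, 0.08, 0.2065]
ee_rot: [3.14, -0.001, 1.571]
force: [0.0, 0.2, -0.9]
width: 0.0396
```

```bash
python3 st.py; python3 - <<'E'
from h import *
save('side','side7')
E
```

```text
34.2 [ 0.617 -0.003 -0.488  0.    -1.085 -2.188] [0.4446 0.08   0.2065] [ 1.799e+02 -1.000e-01  9.000e+01] [ 0.   0.2 -0.9] [ 0.07 -0.14 -0.05] 0.0396
```

View pics/side7.png

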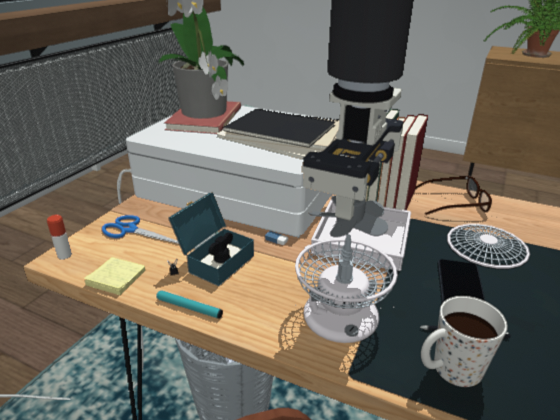

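Emit:
step_arm(targets=[[[-0.015, 0.002, 0], [0, 0, 0], -0.5], [[-0.033, 0.0046, 0], [0, 0, 0], -0.5], [[-0.033, 0.0046, 0], [0, 0, 0], -0.5], [[-0.033, 0.0046, 0], [0, 0, 0], -0.5], [[-0.033, 0.0046, 0], [0, 0, 0], -0.5], [[-0.033, 0.0046, 0], [0, 0, 0], -0.5], [[-0.033, 0.0046, 0], [0, 0, 0], -0.5], [[-0.02, 0.0029, 0], [0, 0, 0], -0.5]])

```text
t: 35.05
eef_pos: [0.4766, -0.1552, 0.2046]
ee_rot: [-3.141, 0.0, 1.57]
force: [-0.8, 0.3, -1.1]
width: 0.0395
```

Emit:
step_arm(targets=[[[0, 0, 0.01], [0, 0, 0], -0.5], [[0, 0, 0.018], [0, 0, 0], -0.5], [[0, 0, 0.022], [0, 0, 0], -0.5], [[0, 0, 0.022], [0, 0, 0], -0.5], [[0, 0, 0.022], [0, 0, 0], -0.5], [[0, 0, 0.018], [0, 0, 0], -0.5], [[0, 0, 0.01], [0, 0, 0], -0.5], [[0, 0, 0], [0, 0, 0], -0.5]])

```text
t: 35.85
eef_pos: [0.4757, -0.1529, 0.0814]
ee_rot: [-3.139, 0.0, 1.571]
force: [-0.2, -0.1, -0.4]
width: 0.0393
```

```bash
python3 st.py; python3 - <<'E'
from h import *
save('top','top8');save('side','side8')
a=np.load('pics/top8.npz')['im'][200:340,160:380]; b=np.load('pics/side8.npz')['im'][130:270,270:490]
cv2.imwrite('pics/c8.png',cv2.resize(np.vstack([a,b]),None,fx=2.1,fy=2.1)[:,:,::-1])
E
```

```text
35.85 [ 0.083  0.223 -0.557 -0.    -0.794 -1.653] [ 0.4757 -0.1529  0.0814] [-179.8    0.    90. ] [-0.2 -0.1 -0.4] [-0.   -0.15  0.08] 0.0393
```

View pics/c8.png

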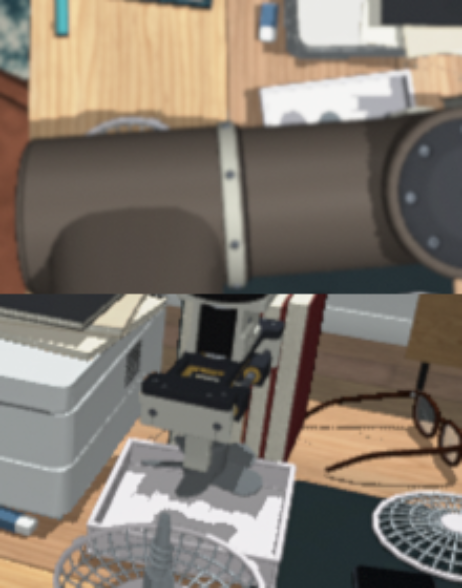

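View pics/side8.png

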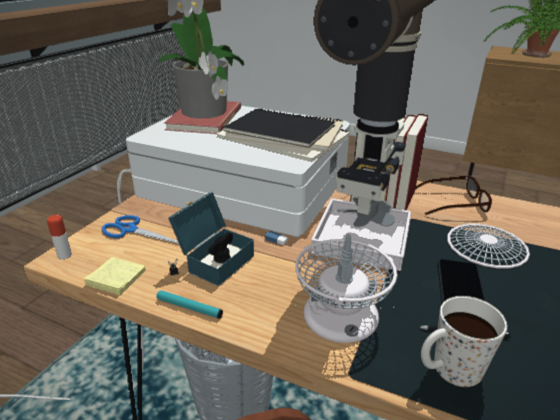

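```bash
python3 - <<'E'
from h import *
d=np.load('pics/top8.npz')['d']; W=cloud('top',d)
m=(np.hypot(W[...,0]-.444,W[...,1]-.08)<.07)&(W[...,2]>.2); print('arm top over fan',m.sum(),np.percentile(W[m][:,2],[5,50,95]) if m.any() else None)
A=W[255:340,160:380:20]; print(A[40].round(3))
E
```

```text
arm top over fan 8555 [0.48804044 0.52927216 0.59285429]
[[ 0.402  0.308 -0.264]
 [ 0.468  0.091  0.506]
 [ 0.469  0.067  0.507]
 [ 0.469  0.043  0.507]
 [ 0.469  0.019  0.508]
 [ 0.469 -0.005  0.508]
 [ 0.469 -0.029  0.505]
 [ 0.47  -0.053  0.506]
 [ 0.47  -0.077  0.507]
 [ 0.47  -0.101  0.506]
 [ 0.472 -0.121  0.523]]
```

Emit:
step_arm(targets=[[[0, 0, 0.006], [0, 0, 0], -0.5], [[0, 0, 0.01], [0, 0, 0], -0.5], [[0, 0, 0.012], [0, 0, 0], -0.5], [[0, 0, 0.012], [0, 0, 0], -0.5], [[0, 0, 0.008], [0, 0, 0], -0.5], [[0, 0, 0.004], [0, 0, 0], -0.5], [[0, 0, 0], [0, 0, 0], -0.5], [[0, 0, 0], [0, 0, 0], -0.5]])

```text
t: 36.75
eef_pos: [0.4769, -0.1532, 0.0309]
ee_rot: [3.141, 0.0, 1.571]
force: [0.3, 0.6, -0.6]
width: 0.0395
```

```bash
python3 st.py
```

```text
36.75 [ 0.082  0.298 -0.608  0.    -0.664 -1.653] [ 0.4769 -0.1532  0.0309] [180.   0.  90.] [ 0.3  0.6 -0.6] [ 0.05 -0.18 -0.01] 0.0395
```

Emit:
step_arm(targets=[[[0, 0, 0.002], [0, 0, 0], -0.5], [[0, 0, 0.002], [0, 0, 0], -0.5], [[0, 0, 0.001], [0, 0, 0], -0.5], [[0, 0, 0.0005], [0, 0, 0], -0.5], [[0, 0, 0.0005], [0, 0, 0], -0.5], [[0, 0, 0.0003], [0, 0, 0], -0.5], [[0, 0, 0], [0, 0, 0], -0.5], [[0, 0, 0], [0, 0, 0], -0.5]])

```text
t: 37.55
eef_pos: [0.4767, -0.1532, 0.0245]
ee_rot: [3.142, -0.0, 1.571]
force: [1.1, -0.6, 0.1]
width: 0.0396
```

Emit:
step_arm(targets=[[[0, 0, 0.0003], [0, 0, 0], -0.5], [[0, 0, 0.0003], [0, 0, 0], -0.5], [[0, 0, 0], [0, 0, 0], -0.5], [[0, 0, 0], [0, 0, 0], -0.5], [[0, 0, 0], [0, 0, 0], -0.5], [[0, 0, 0], [0, 0, 0], -0.5], [[0, 0, 0], [0, 0, 0], -0.5], [[0, 0, 0], [0, 0, 0], -0.5]])

```text
t: 38.35
eef_pos: [0.4768, -0.1532, 0.0241]
ee_rot: [3.141, 0.0, 1.571]
force: [-1.9, 1.7, 5.2]
width: 0.0396
```

```bash
python3 st.py
```

```text
38.35 [ 0.082  0.309 -0.614  0.    -0.647 -1.653] [ 0.4768 -0.1532  0.0241] [180.   0.  90.] [-1.9  1.7  5.2] [0.38 0.49 0.03] 0.0396
```

Contact with the floor shows as +5 N at the expected height, so the wheel is down. I'll open a little and rise.

Emit:
step_arm(targets=[[[0, 0, 0], [0, 0, 0], 0.1], [[0, 0, 0], [0, 0, 0], 0.3], [[0, 0, 0], [0, 0, 0], 0.3], [[0, 0, 0], [0, 0, 0], 0.3], [[0, 0, -0.003], [0, 0, 0], 0.3], [[0, 0, -0.006], [0, 0, 0], 0.3], [[0, 0, -0.012], [0, 0, 0], 0.3], [[0, 0, -0.02], [0, 0, 0], 0.3]])

```text
t: 39.15
eef_pos: [0.4759, -0.1532, 0.0648]
ee_rot: [-3.14, 0.0, 1.57]
force: [-1.3, -0.9, -0.0]
width: 0.0566
```

Emit:
step_arm(targets=[[[0, 0, -0.03], [0, 0, 0], 0.3], [[0, 0, -0.035], [0, 0, 0], 0.3], [[0, 0, -0.035], [0, 0, 0], 0.3], [[0, 0, -0.035], [0, 0, 0], 0.3], [[0, 0, -0.035], [0, 0, 0], 0.3], [[0, 0, -0.02], [0, 0, 0], 0.3], [[0, 0, -0.01], [0, 0, 0], 0.3], [[0, 0, 0], [0, 0, 0], 0.3]])

```text
t: 39.95
eef_pos: [0.4771, -0.1532, 0.2661]
ee_rot: [3.139, -0.0, 1.571]
force: [-0.6, -0.6, -0.3]
width: 0.0568
```

```bash
python3 st.py; python3 - <<'E'
from h import *
s=arm.get_state(); save('side','side9'); im,d=save('wrist','w9'); W=cloud('wrist',d,s); np.save('pics/w9W.npy',W)
E
```

```text
39.95 [ 0.082  0.042 -0.3    0.    -1.226 -1.653] [ 0.4771 -0.1532  0.2661] [179.9  -0.   90. ] [-0.6 -0.6 -0.3] [ 0.02 -0.12 -0.  ] 0.0568
```

View pics/side9.png

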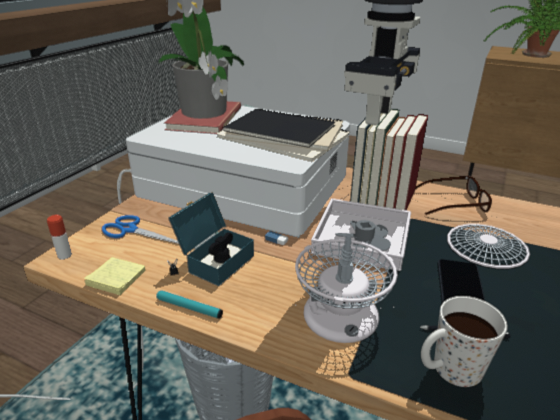

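View pics/w9.png

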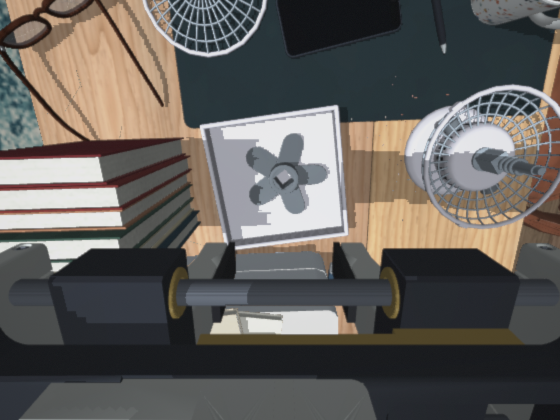

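The wheel lies flat near the middle of the tray at (285,175), and the nut is in the tin. One last numeric check follows.

```bash
python3 - <<'E'
from h import *
W=np.load('pics/w9W.npy'); im=np.load('pics/w9.npz')['im']
sub=W[140:215,240:330]; g=im[140:215,240:330]
h=sub[...,2]; print('hub top',np.percentile(h[(h>.03)&(h<.06)],[10,50,90]), np.nanmean(sub[(h>.034)&(h<.05)],0))
for p in [(155,292),(172,312),(198,295),(190,265),(160,258)]: print(p,W[p].round(4))
a=np.load('pics/side0.npz')['im'].astype(int); b=np.load('pics/side9.npz')['im'].astype(int)
d=np.abs(a-b).max(2)>40; n,l,st,c=cv2.connectedComponentsWithStats(d.astype(np.uint8))
print([tuple(s) for s in st[1:] if s[4]>15])
E
```

```text
hub top [0.03889337 0.04142367 0.0425061 ] [ 0.4773458  -0.15427989  0.04115208]
(155, 292) [ 0.45   -0.1424  0.0144]
(172, 312) [ 0.4734 -0.1142  0.0159]
(198, 295) [ 0.5108 -0.1376  0.0171]
(190, 265) [ 0.4995 -0.1805  0.0153]
(160, 258) [ 0.4568 -0.1894  0.0153]
[(np.int32(365), np.int32(0), np.int32(58), np.int32(22), np.int32(759)), (np.int32(345), np.int32(26), np.int32(75), np.int32(65), np.int32(1920)), (np.int32(349), np.int32(81), np.int32(5), np.int32(5), np.int32(17)), (np.int32(384), np.int32(85), np.int32(5), np.int32(5), np.int32(20)), (np.int32(381), np.int32(96), np.int32(9), np.int32(18), np.int32(136)), (np.int32(365), np.int32(109), np.int32(15), np.int32(17), np.int32(148)), (np.int32(295), np.int32(221), np.int32(96), np.int32(77), np.int32(2501)), (np.int32(377), np.int32(225), np.int32(11), np.int32(6), np.int32(35)), (np.int32(226), np.int32(234), np.int32(6), np.int32(7), np.int32(27)), (np.int32(210), np.int32(241), np.int32(21), np.int32(27), np.int32(364)), (np.int32(307), np.int32(259), np.int32(10), np.int32(15), np.int32(49)), (np.int32(255), np.int32(292), np.int32(63), np.int32(81), np.int32(1590)), (np.int32(281), np.int32(335), np.int32(4), np.int32(7), np.int32(18)), (np.int32(345), np.int32(344), np.int32(13), np.int32(12), np.int32(83)), (np.int32(322), np.int32(356), np.int32(5), np.int32(12), np.int32(30))]
```

```bash
python3 -c "
from station import ticket; print(ticket.job_done())"
```

```text
the job is handed in; nothing more can be done
None
```

The nut is in the card tin, the blade wheel lies flat in the tray, and the job is handed in. It took about 40 s of the 72 s.

- **Nut:** I unscrewed it clockwise by about 714° over four grasps. A gentle 3 mm pull then met only about 1 N, so it was free. I lifted it off the shaft and let go of it about 10 mm above the cards, because the lid kept the gripper from going lower. It stands upright on the cards.
- **Wheel:** I gripped it by the hub and drew it straight up. I lowered it until it touched the tray floor at the expected height, with about 5 N of contact, and only then let go.
- **Last checks:** The hub top is about 41 mm above the desk (40 mm expected), and all five blades are level within about 3 mm. The wheel sits about 5 mm from the tray's centre.
- **Rest of the desk:** Comparing side views from before and after, the only differences are at the arm, fan, tray, nut and their shadows. The gripper is touching nothing.
- **Disagreement:** The cameras differed by up to about 4 mm on where the fan is. I used their average, nudged it using the forces felt on the nut, and the grasps were centred. No check failed.

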